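# Try the pottery wheel's thumb screws in their gauge nuts

## Robot

A 7-joint arm with a two-finger parallel gripper is mounted at the origin on the work surface. World frame = base frame: x ahead of the robot, y to its left, z up, the work surface at z = 0. Lengths are in m, angles in rad, forces in N, time in s.
With the tool pointing down it reaches from about 0.425 to 0.925 m from the base axis. Payload 6.8 kg.
Tool frame: the origin (TCP) lies at the very end of the fingers, on their centre line; the grasp point (between the pads) lies 19 mm behind it (r.grip_point_offset is the distance from the TCP to the grasp point, in m); z points along the fingers, y is the line along which they close (so a half turn about z gives the same grasp; the last joint's range is limited). The gripper opens to 85 mm and grips with 20 to 120 N. Pads are 22 mm wide; open, the fingers measure 114 mm over their backs; the gripper's body (76 mm by 85 mm) begins 54 mm behind the grasp point. The pads swing forward as they close: fully open they stand 13 mm farther back than shut.
Start: joints at [1.208, 0.477, 0.022, 1.555, -0.011, 1.109, -0.083], TCP at [0.17, -0.653, 0.231] pointing down, gripper open.
Joint ranges: [-2.96, 2.96], [-0.34, 2.1], [-1.41, 1.46], [0.24, 2.44], [-1.37, 4.51], [0.17, 1.92], [-2.96, 2.96]. Speed limits (rad/s): [2.39, 2.39, 3.14, 3.14, 3.14, 3.14, 3.14].

## Interface

Orientations are given as a rotation vector (axis times angle).
In Python, from bench import status, eyes, r gives the robot as it stands.
- The arm moves only by the shell command python3 -m crank 'ROWS' [OPENING] [FORCE]. ROWS is JSON, a list of rows, each a list of 6 numbers: the shift along the tool's x, y, z normalised to -1 to 1, where 1 is 0.02 m, then the turn, a rotation vector about the tool's x, y, z normalised to -1 to 1, where 1 is 45 degrees. A call has 1 to 12 rows; each row shifts and turns the commanded pose from where the row before left it, along the tool's axes as they then stand; what a row does not reach is not made up. A row lasts 1/10 s, in which the tool goes at most 50 mm and 8.59 degrees, less where a joint would pass 70% of its speed; a pose out of reach is approached as far as the arm can. A call with a number of a shift or a turn outside -1 to 1 is refused whole. A call with a gripper value outside its range is refused whole. OPENING is the opening, from 0 (shut) to 1 (fully open), set as the call begins (- or left out, the last holds). The fingers move at their own pace and stop on an object; FORCE is the grip in N (left out, the last holds). Time passes only in rows, so rows that do not move let the fingers close. It gives the time, the measured TCP pose, the force, the opening and the grip force at its end, in the units of the state.
- status.get_obs(): the state, without advancing time (a new reading comes with each control period).
- eyes.grab_frame(name): name is "scene" or "top"; returns a dict with "image" (400x640x3 uint8, red, green, blue), "depth" (400x640 float32, m along the optical axis (not along the pixel's ray), 0 where there is no reading), "fovy" (degrees; the focal length in pixels is half the picture's height over the tangent of half this angle, whatever the lens; pixels are square), "cx", "cy" (the principal point, pixels), "world_to_cam" (4x4, takes a point from world to camera coordinates). Camera axes: x right, y up, looking along -z (the intrinsics and any distortion apply to the point x, -y, -z); pixel columns grow to the right and rows downward; lengths in m; the calibration is good to about 2 mm. A picture is of the moment at which its call begins.
- r.hand_in(): hands the job in; it is judged then, once.
The state is a dict: "clock": time; "joints": joint angles; "qvel": joint speeds; "tau": joint torques, N m; "tcp_pos": TCP position; "orientation": TCP orientation; "contact_force": force on the tool from outside, world axes, zero at the start; "moment": the same for the moment, N m; "grip_width": finger opening in m; "gripper_force": force on a finger pad.
Only numpy, scipy, OpenCV 4.12 (cv2) and the standard library are available. Lean on these libraries where they do the work, as an engineer would, in place of code of your own. Each camera call takes 0.05 s, during which the arm holds its last target. There are 200 camera calls.

## Task

First try both black-knobbed thumb screws, where they stand in the gauge stand: turn each clockwise by about 60 degrees; one turns freely, the other binds after some 10 degrees. Only when both have been tried, lift out the one that turned freely together with its brass nut and stand it upright in the blue tray, and leave the binding one seated in its pocket.

Things in the scene. Friction and masses are not known exactly. Their poses are not given: they have to be found in the camera images.
- knob_a (a point): Black round knob, 30 mm across, 22 mm tall, white bar on top, of thumb screw A. Point: knob's centre, half-way up, on the screw's axis, z up. A 14 mm steel shank, 19 mm showing, runs down into a loose square brass nut, 40 x 40 x 22 mm, underside 52 mm below this point. Screw and nut stay together (about 0.26 kg) and start in a pocket of the gauge stand, which keeps the nut from turning.
- knob_b (a point): Black round knob, 30 mm across, 22 mm tall, white bar on top, of thumb screw B. Point: knob's centre, half-way up, on the screw's axis, z up. A 14 mm steel shank, 19 mm showing, runs down into a loose square brass nut, 40 x 40 x 22 mm, underside 52 mm below this point. Screw and nut stay together (about 0.26 kg) and start in a pocket of the gauge stand, which keeps the nut from turning.
- gauge: Fixed dark wooden gauge stand, 90 x 200 x 22 mm high, origin at the centre of its underside, y along its length. Two square pockets, 42 mm wide and 10 mm deep, at y = +55 and -55 mm, one screw with nut in each; which is where varies.
- screw_a (a joint): Turn of thumb screw A in its nut, rad: 0 at the start, grows clockwise seen from above, and stays where it is left. A good screw turns lightly (0.02 N m) on to 6 rad; a bad one turns lightly but stops dead after 0.17 rad. Neither turns anticlockwise from the start. Exactly one of the two screws is bad; they look alike.
- screw_b (a joint): Turn of thumb screw B in its nut, rad: 0 at the start, grows clockwise seen from above, and stays where it is left. A good screw turns lightly (0.02 N m) on to 6 rad; a bad one turns lightly but stops dead after 0.17 rad. Neither turns anticlockwise from the start. Exactly one of the two screws is bad; they look alike.
- keep_in (a point): Centre of the inner floor of the fixed blue plastic tray: 140 x 140 mm outside, walls 5 mm thick, inside 130 x 130 mm, rim 22 mm above the table; the inner floor is 5 mm above the table. x and y run along its sides, z up. (A grey tray elsewhere is not part of the job.)

How it is judged:
By the outcome, as a careful person would: the job done as asked, in the order asked, and still so for the second after the job is handed in, with the robot touching nothing.
It also fails if it takes over 51 s, if anything falls off the work surface, if the arm or the gripper's body presses on something with over 40 N, if the wrist force passes 120 N, or if a joint passes its speed limit or range.

## Working session

There is one attempt and no reset: what is moved stays moved. The work goes in short steps, Python scripts to look and compute and a shell command to move; the robot and the scene stay as the last step left them, time stands still between calls to the robot, and variables do not carry over. Pictures are saved under pics/ and viewed, at most 10 in all, crops included, and the job is handed in when it is done.

```bash
ls; mkdir -p pics
python3 - <<'E'
from bench import status, eyes, r
import cv2,numpy as np
s=status.get_obs()
print({k:np.round(v,3) for k,v in s.items()}, r.grip_point_offset)
for n in("scene","top"):
    f=eyes.grab_frame(n)
    cv2.imwrite(f"pics/{n}0.png",f["image"][...,::-1]); np.savez(f"{n}0.npz",**f)
    print(n,f["fovy"],f["cx"],f["cy"],[k for k in f],np.round(f["world_to_cam"],3).tolist())
E
```

```text
pics
{'clock': np.float64(0.0), 'joints': array([ 1.208,  0.478,  0.022,  1.556, -0.011,  1.109, -0.083]), 'qvel': array([-0.001,  0.002,  0.   , -0.   , -0.001,  0.   ,  0.002]), 'tau': array([-1.0000e-03, -5.9646e+01,  1.6080e+00, -2.8120e+01,  1.3000e-02,
        9.0000e-03,  0.0000e+00]), 'tcp_pos': array([ 0.17 , -0.653,  0.23 ]), 'orientation': array([-3.114e+00, -3.990e-01,  1.000e-03]), 'contact_force': array([ 0.081,  1.256, -0.396]), 'moment': array([ 0.013,  0.003, -0.025]), 'gripper_force': np.float64(0.0), 'grip_width': np.float64(0.085)} 0.0187
scene 56.36481573777734 320.0983923977107 189.62219595589636 ['image', 'depth', 'fovy', 'cx', 'cy', 'world_to_cam'] [[0.143, 0.99, 0.014, -0.129], [-0.535, 0.066, 0.842, 0.2], [0.833, -0.128, 0.539, -1.162], [0.0, 0.0, 0.0, 1.0]]
top 48.76779265064331 312.28577574535296 203.91081818580906 ['image', 'depth', 'fovy', 'cx', 'cy', 'world_to_cam'] [[-0.006, -1.0, -0.02, 0.049], [0.995, -0.008, 0.096, -0.513], [-0.097, -0.019, 0.995, -0.732], [0.0, 0.0, 0.0, 1.0]]
```

View pics/top0.png

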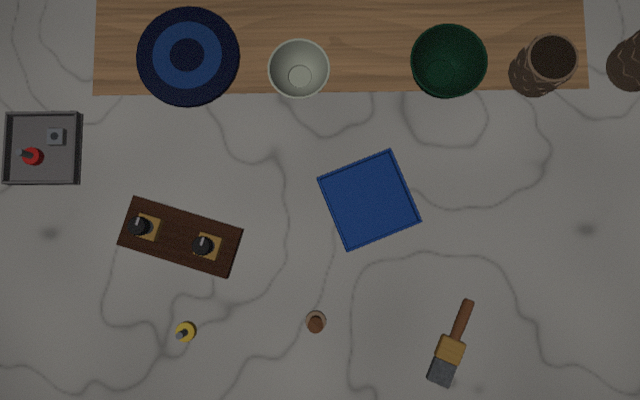

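View pics/scene0.png

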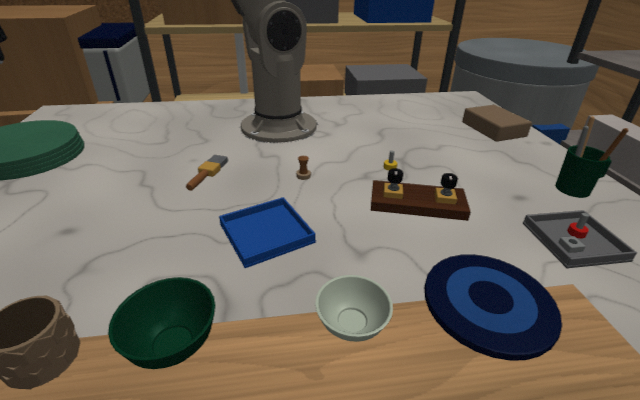

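The top view shows the gauge at about (180,237), with knobs near (143,226) and (205,244) and bars on their tops. The blue tray is at (369,200). The scene view shows the same layout with the path clear. Next I'll measure positions.

```bash
cat > h.py <<'E'
import numpy as np, cv2
def K(f): 
    h=f["image"].shape[0]; return h/2/np.tan(np.radians(float(f["fovy"]))/2)
def ray(f,px,z):
    "pixels (n,2) -> world points on plane z"
    px=np.atleast_2d(px).astype(float); F=K(f); W=np.array(f["world_to_cam"]); R,t=W[:3,:3],W[:3,3]
    d=np.c_[(px[:,0]-f["cx"])/F,-(px[:,1]-f["cy"])/F,-np.ones(len(px))]@R; c=-R.T@t
    return c+d*((z-c[2])/d[:,2])[:,None]
def cloud(f):
    v,u=np.indices(f["depth"].shape); D=f["depth"].astype(float); F=K(f); W=np.array(f["world_to_cam"])
    P=np.stack([(u-f["cx"])/F*D,-(v-f["cy"])/F*D,-D],-1)
    return (P-W[:3,3])@W[:3,:3]
def big(m):
    c,_=cv2.findContours(m.astype(np.uint8),cv2.RETR_EXTERNAL,cv2.CHAIN_APPROX_NONE); return max(c,key=cv2.contourArea)[:,0]
def rect(f,m,z):
    P=ray(f,big(m),z)[:,:2]; (c,s,a)=cv2.minAreaRect((P*1000).astype(np.float32)); return np.round(c,1),np.round(s,1),round(a,1)
E
python3 - <<'E'
from h import *
for n in("top","scene"):
    f=dict(np.load(n+"0.npz")); hsv=cv2.cvtColor(f["image"],cv2.COLOR_RGB2HSV); H,S,V=hsv[...,0],hsv[...,1],hsv[...,2]
    C=cloud(f); x,y,z=C[...,0],C[...,1],C[...,2]
    blue=(H>105)&(H<125)&(S>150)&(V>60)&(abs(y)<.15)&(x<.6)&(x>.3)&(z<.05)
    print(n,"tray",rect(f,blue,.022))
    near=(x>.25)&(x<.6)&(y>.15)&(y<.5)
    print("stand",rect(f,near&(z>.013)&(z<.05)&~((H>18)&(H<30)&(S>120)&(V>90)),.022))
    m=(near&(z>.058)&(z<.09)).astype(np.uint8)
    nn,L,st,ce=cv2.connectedComponentsWithStats(m)
    for i in range(1,nn):
        if st[i,4]>30:
            P=C[L==i]; print("knob",np.round(ce[i]),st[i,4],"z95",np.round(np.percentile(P[:,2],[5,50,95]),3),"med",np.round(np.median(P,0),4))
            T=P[P[:,2]>.070]; 
            if len(T)>10:
                c,r_=cv2.minEnclosingCircle((T[:,:2]*1000).astype(np.float32)); print("  top circle",np.round(c,1),round(r_,1))
E
```

```text
top tray (array([520.8, -51. ]), array([137.8, 138.5]), 21.7)
stand (array([460.2, 275. ]), array([202. ,  90.2]), 72.5)
knob [138. 225.] 352 z95 [0.063 0.075 0.078] med [0.4765 0.3248 0.0751]
  top circle [476.7 327.7] 16.0
knob [202. 245.] 326 z95 [0.066 0.075 0.078] med [0.4439 0.2209 0.0755]
  top circle [443.9 223.2] 16.0
scene tray (array([536. , -49.3]), array([157.5, 142. ]), 21.7)
stand (array([468.4, 275.2]), array([199.4, 102.1]), 72.6)
knob [395. 174.] 177 z95 [0.059 0.071 0.074] med [0.453  0.2222 0.0712]
  top circle [445.9 225.3] 15.9
knob [450. 179.] 187 z95 [0.059 0.071 0.074] med [0.4854 0.3269 0.0712]
  top circle [479.7 329.2] 15.8
```

```bash
python3 -m crank '[[1,-0.96,0,0,0,0],[1,-0.96,0,0,0,0],[1,-0.96,0,0,0,0],[1,-0.96,0,0,0,0],[1,-0.96,0,0,0,0],[1,-0.96,0,0,0,0],[1,-0.96,0,0,0,0],[1,-0.96,0,0,0,0],[1,-0.96,0,0,0,0],[1,-0.96,0,0,0,0],[1,-0.96,0,0,0,0],[1,-0.96,0,0,0,0]]' 1 40; python3 -c "
from bench import status
print(status.get_obs()['joints'].round(3))"
```

```text
clock: 1.3
tcp_pos: [0.3446, -0.3686, 0.2311]
orientation: [-3.116, -0.399, 0.001]
contact_force: [0.3, -0.6, -0.6]
grip_width: 0.085
gripper_force: 0.0
[ 0.807  0.203 -0.128  1.949  0.031  0.992 -0.651]
```

```bash
python3 -m crank '[[1,-0.96,0,0,0,0],[1,-0.96,0,0,0,0],[1,-0.96,0,0,0,0],[1,-0.96,0,0,0,0],[1,-0.96,0,0,0,0],[1,-0.96,0,0,0,0],[1,-0.96,0,0,0,0],[1,-0.96,0,0,0,0],[1,-0.96,0,0,0,0],[0.3,-1,0,0,0,0],[0.2,-1,0,0,0,0],[0.2,-1,0,0,0,0]]'
cat > to.py <<'E'
# python3 to.py X Y ZTCP : needed shift in tool units, now
import sys,numpy as np
from scipy.spatial.transform import Rotation as R
from bench import status
s=status.get_obs(); q=R.from_rotvec(s['orientation'])
print("shift units",(q.inv().apply(np.array(list(map(float,sys.argv[1:4])))-s['tcp_pos'])/.02).round(2))
x=q.as_matrix()[:,0]; print("yaw x_tool",np.degrees(np.arctan2(x[1],x[0])).round(1),"z_tool",q.as_matrix()[:,2].round(3),"j",s['joints'].round(2),"F",s['contact_force'].round(1),"M",s['moment'].round(3))
E
python3 to.py .444 .223 .13
```

```text
clock: 2.5
tcp_pos: [0.4731, -0.0946, 0.2309]
orientation: [-3.116, -0.4, 0.001]
contact_force: [0.2, -0.1, 0.2]
grip_width: 0.0853
gripper_force: 0.0
shift units [  2.6  -15.73   5.05]
yaw x_tool 14.6 z_tool [-0.001  0.    -1.   ] j [ 0.38  0.18 -0.35  1.98  0.07  0.99 -1.32] F [ 0.2 -0.1  0.2] M [ 0.04  -0.059 -0.001]
```

```bash
python3 -m crank '[[0.2,-1,0.2,0,0,0],[0.2,-1,0.2,0,0,0],[0.2,-1,0.2,0,0,0],[0.2,-1,0.2,0,0,0],[0.2,-1,0.2,0,0,0],[0.2,-1,0.2,0,0,0],[0.2,-1,0.2,0,0,0],[0.2,-1,0.2,0,0,0],[0.2,-1,0.2,0,0,0],[0.2,-1,0.2,0,0,0],[0.2,-1,0.2,0,0,0],[0.2,-1,0.2,0,0,0]]'
python3 -m crank '[[0,0,0,0,0,-0.19],[0,0,0,0,0,-0.19],[0,0,0,0,0,-0.19],[0,0,0,0,0,-0.19],[0,0,0,0,0,-0.19],[0,0,0,0,0,-0.19],[0,0,0,0,0,-0.19],[0,0,0,0,0,-0.19],[0,0,0,0,0,-0.19],[0,0,0,0,0,-0.19],[0,0,0,0,0,-0.19],[0,0,0,0,0,-0.19]]'
python3 to.py .444 .223 .13
```

```text
clock: 3.7
tcp_pos: [0.459, 0.1494, 0.1829]
orientation: [3.116, 0.399, -0.001]
contact_force: [0.9, -0.7, 0.9]
grip_width: 0.0853
gripper_force: 0.0
clock: 4.9
tcp_pos: [0.4591, 0.1485, 0.183]
orientation: [-1.629, -2.686, 0.001]
contact_force: [0.8, 0.5, -0.6]
grip_width: 0.0856
gripper_force: 0.0
shift units [3.65 1.05 2.65]
yaw x_tool 117.5 z_tool [-0.001 -0.    -1.   ] j [ 0.27  0.33 -0.83  2.01  0.3   0.93 -0.24] F [ 0.8  0.5 -0.6] M [0.001 0.036 0.011]
```

```bash
python3 -m crank '[[0.9,0.26,0.4,0,0,0],[0.9,0.26,0.4,0,0,0],[0.9,0.26,0.4,0,0,0],[0.95,0.27,0.4,0,0,0],[0,0,1,0,0,0],[0,0,1,0,0,0],[0,0,1,0,0,0],[0,0,0,0,0,0]]'
python3 to.py .444 .223 .046
python3 - <<'E'
from h import *
from bench import eyes
f=eyes.grab_frame("scene"); cv2.imwrite("pics/s1.png",cv2.resize(f["image"][90:240,300:500,::-1],None,fx=4,fy=4));
E
```

```text
clock: 5.7
tcp_pos: [0.4429, 0.2221, 0.089]
orientation: [-1.635, -2.679, 0.007]
contact_force: [0.2, 0.1, -0.2]
grip_width: 0.0854
gripper_force: 0.0
shift units [0.01 0.08 2.15]
yaw x_tool 117.2 z_tool [-0.005 -0.002 -1.   ] j [ 0.02  0.49 -0.75  2.06  0.48  0.78 -0.55] F [ 0.2  0.1 -0.2] M [-0.018  0.052 -0.004]
```

View pics/s1.png

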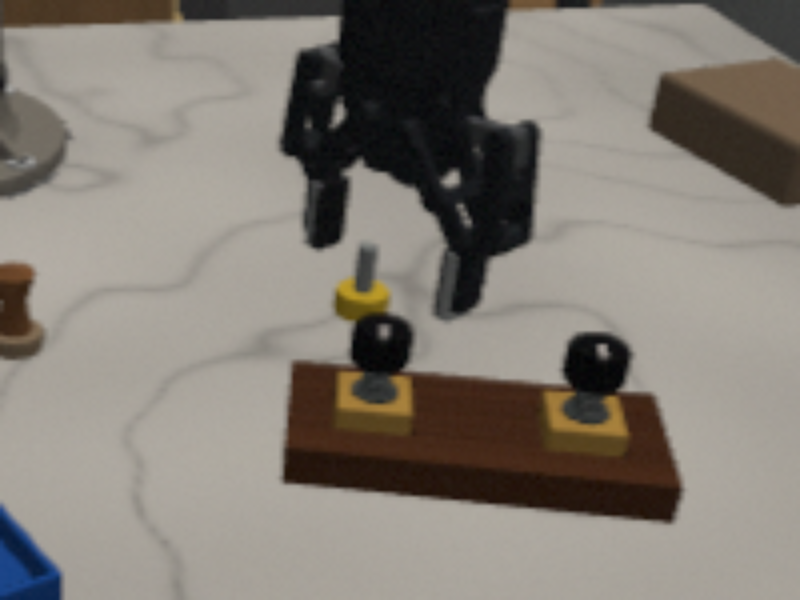

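The fingers straddle the left knob (about (380,345) in the crop), and both screws are still seated. I'll go down and close.

```bash
python3 -m crank '[[0,0,1,0,0,0],[0,0,1,0,0,0],[0,0.08,0.1,0,0,0]]' 1 25
python3 -m crank '[[0,0,0,0,0,0],[0,0,0,0,0,0],[0,0,0,0,0,0],[0,0,0,0,0,0],[0,0,0,0,0,0],[0,0,0,0,0,0],[0,0,0,0,0,0],[0,0,0,0,0,0],[0,0,0,0,0,0],[0,0,0,0,0,0]]' 0 25
python3 to.py .444 .223 .045
```

```text
clock: 6.05
tcp_pos: [0.4454, 0.2233, 0.0486]
orientation: [-1.637, -2.681, 0.003]
contact_force: [-0.3, 0.1, 0.9]
grip_width: 0.0852
gripper_force: 0.0
clock: 7.05
tcp_pos: [0.4462, 0.224, 0.05]
orientation: [1.636, 2.681, -0.0]
contact_force: [-2.5, -1.7, 6.9]
grip_width: 0.0291
gripper_force: 26.1
shift units [ 0.01 -0.12  0.25]
yaw x_tool 117.2 z_tool [ 0.001 -0.    -1.   ] j [-0.03  0.55 -0.7   2.07  0.55  0.7  -0.61] F [-2.5 -1.7  6.9] M [-0.336  0.414 -0.009]
```

```bash
python3 -m crank '[[0,0,0,0,0,0.1],[0,0,0,0,0,0.1],[0,0,0,0,0,0.1],[0,0,0,0,0,0.1]]'; python3 to.py .444 .223 .045
```

```text
clock: 7.45
tcp_pos: [0.4446, 0.2228, 0.0498]
orientation: [2.038, 2.39, -0.006]
contact_force: [-6.2, -1.7, 7.3]
grip_width: 0.029
gripper_force: 26.2
shift units [ 0.02 -0.03  0.24]
yaw x_tool 99.1 z_tool [-0.002 -0.004 -1.   ] j [-0.08  0.53 -0.63  2.08  0.49  0.68 -0.88] F [-6.2 -1.7  7.3] M [-0.328  1.249  0.447]
```

The torque rose to 0.45 N m within 18°, so this screw appears to bind. I'll open, rise, and check the bar.

```bash
python3 -m crank '[[0,0,0,0,0,0],[0,0,0,0,0,0],[0,0,0,0,0,0],[0,0,0,0,0,0],[0,0,0,0,0,0],[0,0,-1,0,0,0],[0,0,-1,0,0,0],[0,0,-1,0,0,0],[0,0,0,0,0,0]]' 1 25; python3 to.py .477 .328 .11
cat > bar.py <<'E'
# bar direction on the knob tops, before and now (deg, image of scene camera cast on z=.075)
from h import *
from bench import eyes
import sys
n=sys.argv[1]
old=dict(np.load(n+"0.npz")); new=eyes.grab_frame(n)
for nm,c in(("K1",(.444,.223)),("K2",(.477,.328))):
    for f in(old,new):
        v,u=np.indices((400,640)); P=ray(f,np.c_[u.ravel(),v.ravel()],.075)[:,:2]
        g=f["image"].min(2).ravel(); d=np.hypot(*(P-c).T); m=(d<.0135)&(g>85)
        Q=(P[m]-c)*1000
        if len(Q)>5:
            w,V=np.linalg.eigh(np.cov(Q.T)); print(nm,len(Q),"mean",Q.mean(0).round(1),"dir",np.degrees(np.arctan2(V[1,1],V[0,1])).round(0)%180,"std",np.sqrt(w).round(1))
        else: print(nm,"few",len(Q))
cv2.imwrite("pics/"+sys.argv[2],cv2.resize(np.hstack([f["image"][(slice(200,270) if n=="top" else slice(150,220)),(slice(110,240) if n=="top" else slice(360,490)),::-1] for f in(old,new)]),None,fx=3,fy=3,interpolation=cv2.INTER_CUBIC))
E
python3 bar.py scene b1.png
```

```text
clock: 8.35
tcp_pos: [0.4476, 0.2251, 0.1115]
orientation: [2.035, 2.391, 0.006]
contact_force: [0.1, 0.8, -0.3]
grip_width: 0.0851
gripper_force: 0.0
shift units [4.84 2.27 0.09]
yaw x_tool 99.2 z_tool [ 0.004  0.002 -1.   ] j [-0.02  0.44 -0.7   2.04  0.4   0.79 -0.79] F [ 0.1  0.8 -0.3] M [ 0.005 -0.028  0.022]
K1 9 mean [2.3 2.8] dir 145.0 std [2.2 9.4]
K1 10 mean [2.7 1.7] dir 141.0 std [2.  9.4]
K2 14 mean [-0.9 -0.6] dir 177.0 std [4.5 9.6]
K2 15 mean [-1.   0.2] dir 174.0 std [5.4 9.3]
```

View pics/b1.png

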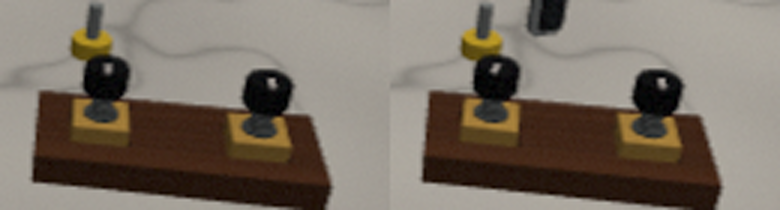

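The left bar has barely moved (left half before, right half now), which fits binding. Both screws are seated. On to the right knob.

```bash
python3 -m crank '[[0.97,0.45,0,0,0,0],[0.97,0.45,0,0,0,0],[0.97,0.45,0,0,0,0],[0.97,0.45,0,0,0,0],[0.96,0.45,0,0,0,0],[0,0,0,0,0,0],[0,0,0.6,0,0,0],[0,0,0.6,0,0,0],[0,0,0,0,0,0]]' 1 25; python3 to.py .477 .328 .047
```

```text
clock: 9.3
tcp_pos: [0.4737, 0.3241, 0.0825]
orientation: [-2.037, -2.391, 0.008]
contact_force: [-1.0, -0.4, -0.5]
grip_width: 0.0853
gripper_force: 0.0
shift units [0.17 0.2  1.77]
yaw x_tool 99.1 z_tool [-0.004 -0.004 -1.   ] j [-0.22  0.58 -0.65  1.88  0.47  0.83 -0.95] F [-1.  -0.4 -0.5] M [-0.019  0.015  0.044]
```

```bash
python3 -m crank '[[0.17,0.2,0.6,0,0,0],[0,0,0.6,0,0,0],[0,0,0.57,0,0,0],[0,0,0,0,0,0]]' 1 25
python3 -m crank '[[0,0,0,0,0,0],[0,0,0,0,0,0],[0,0,0,0,0,0],[0,0,0,0,0,0],[0,0,0,0,0,0],[0,0,0,0,0,0],[0,0,0,0,0,0],[0,0,0,0,0,0],[0,0,0,0,0,0]]' 0 25
python3 to.py .477 .328 .045
python3 -m crank '[[0,0,0,0,0,0.1],[0,0,0,0,0,0.1],[0,0,0,0,0,0.1],[0,0,0,0,0,0.1]]'; python3 to.py .477 .328 .045
```

```text
clock: 9.7
tcp_pos: [0.4774, 0.3297, 0.0478]
orientation: [-2.036, -2.392, 0.005]
contact_force: [-0.3, -0.8, -0.4]
grip_width: 0.0853
gripper_force: 0.0
clock: 10.6
tcp_pos: [0.4785, 0.3311, 0.0503]
orientation: [2.036, 2.392, 0.001]
contact_force: [-1.8, 0.0, 5.6]
grip_width: 0.0295
gripper_force: 26.8
shift units [-0.14 -0.1   0.26]
yaw x_tool 99.2 z_tool [ 0.  0. -1.] j [-0.25  0.64 -0.62  1.88  0.51  0.78 -0.98] F [-1.8  0.   5.6] M [-0.108  0.323 -0.016]
clock: 11.0
tcp_pos: [0.4788, 0.331, 0.0503]
orientation: [2.388, 2.041, 0.001]
contact_force: [-0.6, 0.3, 4.5]
grip_width: 0.0293
gripper_force: 26.9
shift units [-0.16 -0.06  0.26]
yaw x_tool 81.0 z_tool [ 0.001  0.    -1.   ] j [-0.3   0.62 -0.54  1.89  0.45  0.76 -1.25] F [-0.6  0.3  4.5] M [-0.178  0.054 -0.021]
```

The second screw turns freely, with Mz about -0.02 N m. I'll finish the 60°, tighten the grip and lift.

```bash
python3 -m crank '[[0,0,0,0,0,0.19],[0,0,0,0,0,0.19],[0,0,0,0,0,0.19],[0,0,0,0,0,0.19],[0,0,0,0,0,0.19],[0,0,0,0,0,0]]'; python3 to.py .477 .328 .045
python3 -m crank '[[0,0,0,0,0,0],[0,0,0,0,0,0],[0,0,0,0,0,0],[0,0,-0.3,0,0,0],[0,0,-0.4,0,0,0],[0,0,-0.6,0,0,0],[0,0,-1,0,0,0],[0,0,-1,0,0,0],[0,0,-1,0,0,0],[0,0,0,0,0,0]]' 0 60; python3 to.py .521 -.051 .06
python3 - <<'E'
from h import *
from bench import eyes
f=eyes.grab_frame("scene"); cv2.imwrite("pics/s2.png",cv2.resize(f["image"][70:270,200:500,::-1],None,fx=2.6,fy=2.6));
E
```

```text
clock: 11.6
tcp_pos: [0.479, 0.3305, 0.0502]
orientation: [2.966, 1.032, 0.001]
contact_force: [0.8, -1.4, 4.0]
grip_width: 0.0293
gripper_force: 26.6
shift units [-0.16  0.03  0.26]
yaw x_tool 38.4 z_tool [ 0.001 -0.001 -1.   ] j [-0.43  0.58 -0.36  1.9   0.3   0.72 -1.87] F [ 0.8 -1.4  4. ] M [-0.433 -0.131 -0.029]
clock: 12.6
tcp_pos: [0.4799, 0.3323, 0.1393]
orientation: [-2.964, -1.035, -0.009]
contact_force: [-0.1, 0.5, -2.9]
grip_width: 0.0283
gripper_force: 59.4
shift units [-10.34  16.28   3.9 ]
yaw x_tool 38.5 z_tool [ 0.005  0.004 -1.   ] j [-0.4   0.46 -0.41  1.85  0.23  0.88 -1.81] F [-0.1  0.5 -2.9] M [ 0.041 -0.051  0.01 ]
```

View pics/s2.png

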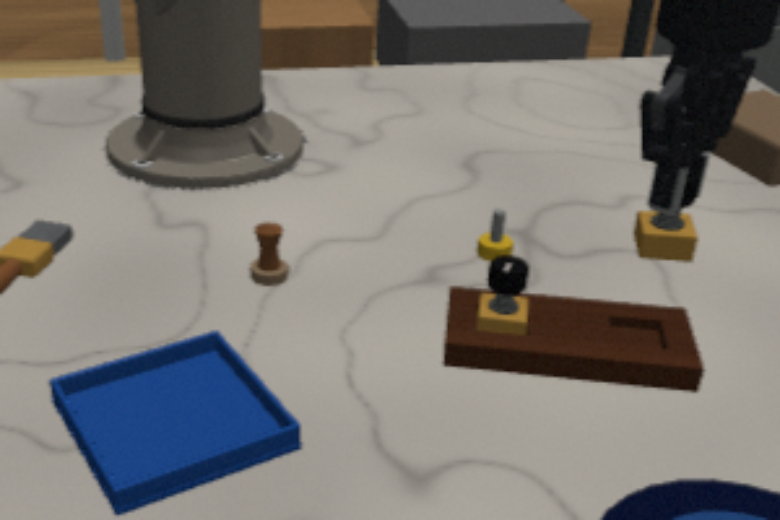

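The screw and nut are lifted clear and hang upright at about (665,225). Its pocket is empty, and the binding screw stays seated at about (507,300). Carrying it to the tray.

```bash
python3 -m crank '[[-0.3,0.5,0,0,0,0],[-0.6,0.95,0,0,0,0],[-0.6,0.95,0,0,0,0],[-0.6,0.95,0,0,0,0],[-0.6,0.95,0,0,0,0],[-0.6,0.95,0,0,0,0],[-0.6,0.95,0,0,0,0],[-0.6,0.95,0,0,0,0],[-0.6,0.95,0,0,0,0],[-0.6,0.95,0,0,0,0],[-0.6,0.95,0,0,0,0],[-0.6,0.95,0,0,0,0]]'
python3 -m crank '[[-0.6,0.95,0,0,0,0],[-0.6,0.95,0,0,0,0],[-0.6,0.95,0,0,0,0],[-0.6,0.95,0,0,0,0],[-0.6,0.95,0,0,0,0],[-0.3,0.5,0,0,0,0],[0,0,0,0,0,0],[0,0,0,0,0,0]]'; python3 to.py .521 -.051 .06
```

```text
clock: 13.85
tcp_pos: [0.5053, 0.0712, 0.1346]
orientation: [-2.967, -1.034, 0.004]
contact_force: [0.4, -0.2, -2.0]
grip_width: 0.0282
gripper_force: 59.5
clock: 14.65
tcp_pos: [0.5196, -0.0492, 0.1354]
orientation: [-2.965, -1.034, 0.001]
contact_force: [0.8, -0.7, -2.6]
grip_width: 0.0283
gripper_force: 59.5
shift units [-0.    0.12  3.77]
yaw x_tool 38.5 z_tool [-0.001  0.001 -1.   ] j [ 0.24  0.37 -0.32  1.99  0.16  0.81 -1.07] F [ 0.8 -0.7 -2.6] M [0.048 0.039 0.006]
```

```bash
python3 -m crank '[[0,0,0.8,0,0,0],[0,0,1,0,0,0],[0,0,1,0,0,0],[0,0,0.6,0,0,0],[0,0,0.37,0,0,0],[0,0,0.2,0,0,0],[0,0,0.2,0,0,0],[0,0,0.2,0,0,0],[0,0,0.1,0,0,0],[0,0,0,0,0,0],[0,0,0,0,0,0]]'; python3 to.py .521 -.051 .0433
```

```text
clock: 15.75
tcp_pos: [0.5203, -0.0499, 0.0467]
orientation: [2.966, 1.034, 0.001]
contact_force: [0.3, -0.6, -1.9]
grip_width: 0.0282
gripper_force: 59.6
shift units [-0.01  0.07  0.17]
yaw x_tool 38.4 z_tool [ 0. -0. -1.] j [ 0.2   0.5  -0.28  2.04  0.23  0.62 -1.13] F [ 0.3 -0.6 -1.9] M [-0.014 -0.061 -0.021]
```

```bash
python3 -m crank '[[0,0,0.07,0,0,0],[0,0,0.07,0,0,0],[0,0,0.07,0,0,0],[0,0,0,0,0,0],[0,0,0,0,0,0]]'; python3 to.py .521 -.051 .0433
```

```text
clock: 16.25
tcp_pos: [0.5207, -0.0494, 0.0433]
orientation: [2.966, 1.035, 0.002]
contact_force: [-3.2, 1.3, 7.8]
grip_width: 0.0279
gripper_force: 60.9
shift units [-0.04  0.07  0.  ]
yaw x_tool 38.5 z_tool [ 0.001  0.    -1.   ] j [ 0.2   0.51 -0.28  2.04  0.23  0.62 -1.14] F [-3.2  1.3  7.8] M [ 0.118  0.614 -0.01 ]
```

The nut is on the tray floor, with contact at Fz +7.8 N. I'll open, rise and look.

```bash
python3 -m crank '[[0,0,0,0,0,0],[0,0,0,0,0,0],[0,0,0,0,0,0],[0,0,0,0,0,0],[0,0,0,0,0,0],[0,0,-0.5,0,0,0],[0,0,-1,0,0,0],[0,0,-1,0,0,0],[0,0,-1,0,0,0],[0,0,-1,0,0,0],[0,0,-1,0,0,0],[0,0,0,0,0,0]]' 1 25
python3 - <<'E'
from h import *
from bench import eyes
f=eyes.grab_frame("scene"); cv2.imwrite("pics/s3.png",cv2.resize(f["image"][70:270,200:500,::-1],None,fx=2.6,fy=2.6));
E
```

```text
clock: 17.45
tcp_pos: [0.5221, -0.0498, 0.1556]
orientation: [2.964, 1.034, 0.008]
contact_force: [0.2, 0.2, -0.3]
grip_width: 0.0855
gripper_force: 0.0
```

View pics/s3.png

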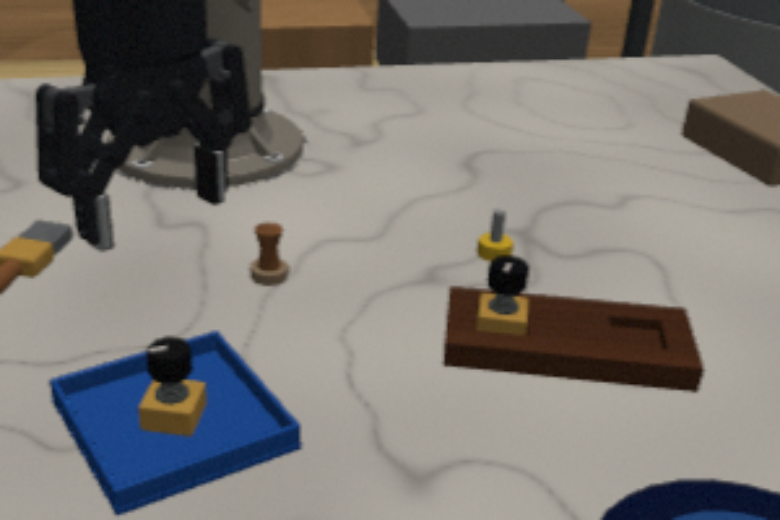

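The free screw stands upright in the blue tray at about (172,390). The binding one is still in its pocket at about (507,300), and the gripper is clear.

```bash
python3 -c "
from bench import r
print(r.hand_in())"
```

```text
the job is handed in; nothing more can be done
None
```

The job is handed in, done at about 17.5 s: I tried both screws, the free one turned about 60° and now stands upright with its nut in the blue tray, and the other bound within an 18° turn (I stopped there, short of 60°) and is still seated in its pocket.

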